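Fit the keyed disc cutter into the press tool holder

ROBOT

A 6-joint arm with a two-finger parallel gripper is mounted at the origin on the work surface. World frame = base frame: x ahead of the robot, y to its left, z up, the work surface at z = 0. Lengths are in mm, angles in rad, forces in N, time in s.
With the tool pointing down it reaches from about 425 to 925 mm from the base axis. Payload 12.5 kg.
Tool frame: the origin (TCP) lies on the mounting face of the last link; the fingertips stand 173 mm ahead of it and the grasp point (between the pads) lies manip.grip_depth ahead of it (manip.grip_depth is the distance from the TCP to the grasp point, in mm); z points along the fingers, y is the direction in which the jaws open and shut (so a half turn about z gives the same grasp; the last joint's range is limited). The gripper opens to 85 mm and grips with 20 to 120 N. Pads are 22 mm wide; open, the fingers measure 114 mm over their backs; the gripper's body (76 mm by 85 mm) begins 54 mm behind the grasp point. The pads swing forward as they close: fully open they stand 13 mm farther back than shut.
Start: joints at [-0.106, 0.491, 1.559, -0, 1.092, -0.106], TCP at [625, 0.023, 404.727] pointing down, gripper open.
Joint ranges: [-3.1, 3.1], [-0.84, 2.19], [0.05, 2.79], [-1.13, 4.28], [0.06, 2.93], [-2.69, 2.69]. Speed limits (rad/s): [2.22, 2.22, 2.79, 3.14, 3.14, 3.14].

INTERFACE

Orientations are given as a rotation vector (axis times angle).
In Python, from workcell import telemetry, eyes, order, spotter, manip gives the robot as it stands.
- The arm moves only by the tool play_rows, never from a script. Its argument "deltas" is a list of rows, each an object with "travel": the shift along the tool's x, y, z in cm, a list of three; "twist": the turn, a rotation vector about the tool's x, y, z in degrees, a list of three; "gripper": the gripper command: -1 is shut, 1 is fully open, values between are in proportion. In form: [{"travel": [x, y, z], "twist": [rx, ry, rz], "gripper": gripper}, ...]. A call has 1 to 12 rows; each row shifts and turns the commanded pose from where the row before left it, along the tool's axes as they then stand; what a row does not reach is not made up. A row lasts 1/8 s, in which the tool goes at most 62.5 mm and 10.7 degrees, less where a joint would pass 70% of its speed; a pose out of reach is approached as far as the arm can. A call is refused whole if a number of a shift passes 6.25 or a number of a turn 10.7, either way. A call with a gripper value outside its range is refused whole. The fingers move at their own pace and stop on an object; "force" is the grip in N (left out, the last holds). Time passes only in rows, so rows that do not move let the fingers close. It gives the time, the measured TCP pose, the force and the opening at its end, in the units of the state.
- telemetry.state(): the state, without advancing time (a new reading comes with each control period).
- eyes.snapshot(name): name is "scene" or "side" or "wrist"; returns a dict with "pixels" (384x512x3 uint8, blue, green, red), "K" (3x3 intrinsics, pixels), "position" and "attitude" of the camera in the world. Camera axes: x right, y down, z forward; pixel columns grow to the right and rows downward; lengths in mm; the calibration is good to about 2 mm. A picture is of the moment at which its call begins. There is no depth.
- order.finish_job(): hands the job in, once; it reports no verdict.
Trained networks look in a picture, given as the dict that the camera call returned (one of the last four; its "shot" number tells which), for a name from the list of things; names that differ only in an ending like _2 or _b are one class to them, and where a whole thing is asked for, a point or a joint stands for the part that bears it (a point fixed in the world has none). Each returns a list of dicts, best first, with "conf" (0 to 1); they miss things now and then, are a little off and sometimes report something else, mostly with a low value. They report only what shows in the picture. A call takes as long as a camera call. They do not tell look-alikes from the thing itself.
- spotter.search_frame(picture, thing): "extent" ([centre column, centre row, width, height] in pixels, round what is visible of it).
- spotter.cut_out(picture, thing): "mask" (384x512 bool, what is visible of it) and "extent" ([centre column, centre row, width, height] in pixels, round what is visible of it).
- spotter.place_of(picture, thing): "point" ([column, row] in pixels: a listed point, or the origin of a listed thing).
The state is a dict: "clock": time; "qpos": joint angles; "joint_vel": joint speeds; "joint_torque": joint torques, N m; "tcp_pos": TCP position; "tool_rot": TCP orientation; "ft_force": force on the tool from outside, world axes, zero at the start; "wrist_torque": the same for the moment, N m; "opening": opening from 0.0 (shut) to 1.0 (fully open).
Only numpy, scipy, OpenCV 4.12 (cv2) and the standard library are available. Lean on these libraries where they do the work, as an engineer would, in place of code of your own. Each camera call takes 0.05 s, during which the arm holds its last target. There are 200 camera calls.

TASK

Fit the blue-flanged disc cutter into the bore of the press's tool holder, cutting edge up: feel for the yellow key by turning the cutter under light pressure, letting it down slowly (never pushing it on the holder with more than 40 N) until its notch drops over the key and the flange sits fully home. Then swing the clamp by its red stud to its stop, so that its nose lies over the flange, and let go. Leave the other things on the bench where they are.

Things in the scene. Friction and masses are not known exactly. Their poses are not given: they have to be found in the camera images.
- cutter_grip (a point): The blue-flanged hollow steel disc cutter, loose, 0.35 to 0.52 kg, standing edge up. This point: on its axis, on the round tube (34 mm diameter, 38 mm tall, bevelled over the top 8 mm) where it is gripped: 48 mm above its foot, 22 mm above the flange's top, 16 mm below the cutting edge. z up; x points from the axis to the middle of its notch, at the start within 0.7 rad of world +x.
- cutter_foot (a point): Middle of the blue cutter's foot. From here up: a plain round spigot 40 mm in diameter and 16 mm long (foot chamfered 2 mm), then the blue flange, 60 mm in diameter, 10 mm thick, then the tube. Axes as cutter_grip.
- cutter_notch (a point): Middle of the blue cutter's one notch, 25 mm from its axis and half-way up the flange (21 mm above the foot): a slot through the flange's whole thickness, 11 mm wide, open at the rim, reaching in to 20 mm from the axis.
- seat (a point): Centre of the mouth of the tool holder's bore, in its top face, 40 mm above the bench. Bore 41.8 mm in diameter, 1.2 mm chamfer, 20 mm deep. z up, x the holder's own direction. With the notch off the key the flange rides on the key 6 mm above this face, spigot 10 mm deep; with the notch over it (play about 0.055 rad either way) it drops flat on the face and cutter_grip is 32 mm above this point.
- holder: The fixed grey tool holder, 130 x 156 mm, 40 mm high; origin under the bore on the bench, x within 0.3 rad of world +x. Round the bore a locked aluminium index ring, 6 mm high, 68 mm inside, 92 mm outside, with one yellow key 8 mm wide, 6 mm high, standing in to 22 mm from the axis. From the axis the key lies within 0.5 rad either side of the holder's x; its angle is not reported.
- clamp (a joint): Angle of the flat steel swing clamp on the holder about its upright pivot, 62 mm from the bore's axis along the holder's +y. 0 = at its stop, nose towards the bore's axis, 2 mm above a seated flange; grows anticlockwise seen from above, to 1.7. Starts at 1.1 to 1.6, clear of the flange, and stays where left (friction 0.05 N m). A flange not fully home blocks it.
- clamp_stud (a point): Middle of the clamp's upright red stud, 12 mm in diameter, 42 mm from the pivot on the tail away from the nose; 80 mm above the bench, 20 mm above the tail, 14 mm below the stud's top. At the stop it lies 104 mm from the bore's axis along the holder's +y; open, it is swung towards the holder's -x.
- cutter_green: Bystander: a smaller cutter with a green flange 44 mm in diameter, 64 mm tall, loose on the bench; origin at the middle of its foot.
- cutter_red: Bystander: a larger cutter with a red flange 72 mm in diameter, 64 mm tall, loose on the bench; origin at the middle of its foot.
- mallet: Bystander: a hammer, 280 mm long, lying loose on the bench; origin under its middle.
- oil: Bystander: a white oil bottle 56 mm in diameter and 150 mm tall, loose; origin at the middle of its base.
- tape: Bystander: a roll of yellow tape 100 mm in diameter and 45 mm tall, loose; origin at the middle of its underside.
- spanner: Bystander: a spanner 180 mm long, lying loose; origin under its middle.
Mind the look-alikes: they are no part of the job. What is shaped like the part that bears cutter_grip but purple is not meant.

How it is judged:
By the outcome, as a careful person would: the job done as asked, in the order asked, and still so for the second after the job is handed in, with the robot touching nothing.
It also fails if it takes over 72 s, if anything falls off the work surface, if the arm or the gripper's body presses on something with over 40 N, if the wrist force passes 120 N, or if a joint passes its speed limit or range.

## Working session

There is one attempt and no reset: what is moved stays moved. The work goes in short steps, Python scripts to look and compute and a tool call to move; the robot and the scene stay as the last step left them, time stands still between calls to the robot, and variables do not carry over. Pictures are saved under pics/ and viewed, about 8 in all and at most 12, crops included, and the job is handed in when it is done.

Besides the shell and the picture viewer there is one more tool, called after "Emit:" as name([rows], argument=value, ...), one row to a line, values as JSON. play_rows: Moves the arm, as the interface text tells. Its arguments: {"type":"object","properties":{"deltas":{"type":"array"},"force":{"type":"number"}},"required":["deltas"]}

```bash
ls; mkdir -p pics; cat > h.py <<'E'
import numpy as np, cv2
from scipy.spatial.transform import Rotation as R
from workcell import telemetry, eyes, order, spotter, manip
def att(p):
    a=np.array(p["attitude"],float)
    return a if a.shape==(3,3) else R.from_rotvec(a).as_matrix()
def ray(p,uv):
    d=att(p)@np.linalg.inv(np.array(p["K"]))@np.array([uv[0],uv[1],1.])
    return np.array(p["position"],float),d/np.linalg.norm(d)
def atz(p,uv,z):
    o,d=ray(p,uv); return o+d*(z-o[2])/d[2]
def proj(p,X):
    c=np.array(p["K"])@(att(p).T@(np.array(X,float)-np.array(p["position"]))); return c[:2]/c[2]
E
python3 - <<'E'
from h import *
s=telemetry.state(); print(s["tcp_pos"],s["tool_rot"],s["opening"],manip.grip_depth)
ims=[]
for n in ["scene","side","wrist"]:
    p=eyes.snapshot(n); print(n,np.shape(p["attitude"]),np.round(p["position"]),p["K"][0][0])
    ims.append(p["pixels"])
    for t,z in [("cutter_grip",48),("cutter_foot",0),("cutter_notch",21),("seat",40),("clamp_stud",80),("holder",0),("cutter_green",0),("cutter_red",0),("oil",0),("tape",0),("mallet",0),("spanner",0)]:
        print(t,[(round(r["conf"],2),np.round(r["point"]).tolist(),np.round(atz(p,r["point"],z)[:2]).tolist()) for r in spotter.place_of(p,t)[:3]])
cv2.imwrite("pics/a.png",cv2.resize(np.hstack(ims[:2]),(800,300),interpolation=cv2.INTER_AREA))
cv2.imwrite("pics/scene.png",cv2.resize(ims[0],(800,600)))
cv2.imwrite("pics/wrist.png",cv2.resize(ims[2],(800,600)))
E
```

```text
pics
[6.24970698e+02 2.02248463e-02 4.04104482e+02] [-2.22080459e+00 -2.22078996e+00  1.14652527e-03] 0.9971647538187178 154.70000000000002
scene (3,) [1403. -423.  770.] 422.4565396842658
cutter_grip [(0.93, [161.0, 183.0], [386.0, -253.0]), (0.85, [151.0, 205.0], [474.0, -302.0])]
cutter_foot [(0.77, [156.0, 215.0], [463.0, -292.0]), (0.73, [164.0, 195.0], [383.0, -247.0])]
cutter_notch [(0.82, [157.0, 193.0], [391.0, -269.0]), (0.66, [156.0, 214.0], [487.0, -294.0])]
seat [(0.67, [293.0, 183.0], [529.0, 106.0])]
clamp_stud [(0.72, [307.0, 160.0], [489.0, 174.0]), (0.19, [159.0, 214.0], [560.0, -298.0])]
holder [(0.84, [289.0, 199.0], [547.0, 86.0]), (0.67, [154.0, 214.0], [458.0, -295.0]), (0.3, [289.0, 183.0], [477.0, 124.0])]
cutter_green [(0.6, [222.0, 208.0], [510.0, -113.0])]
cutter_red [(0.83, [204.0, 244.0], [628.0, -208.0])]
oil [(0.85, [295.0, 264.0], [785.0, -24.0])]
tape [(0.57, [250.0, 271.0], [763.0, -135.0])]
mallet [(0.48, [305.0, 158.0], [372.0, 241.0]), (0.37, [156.0, 213.0], [456.0, -290.0])]
spanner [(0.71, [334.0, 240.0], [751.0, 113.0])]
side (3,) [-196. -885.
[... 668 characters left out ...]
, [462.0, -302.0])]
oil [(0.82, [303.0, 197.0], [789.0, -26.0])]
tape [(0.81, [323.0, 214.0], [759.0, -132.0])]
mallet [(0.68, [372.0, 260.0], [688.0, -359.0])]
spanner [(0.49, [269.0, 183.0], [771.0, 109.0])]
wrist (3,) [625.  71. 373.] 294.9881699000513
cutter_grip []
cutter_foot []
cutter_notch []
seat [(0.6, [168.0, 86.0], [542.0, 97.0])]
clamp_stud [(0.7, [366.0, 82.0], [736.0, 98.0])]
holder [(0.76, [172.0, 87.0], [537.0, 100.0])]
cutter_green [(0.77, [161.0, 246.0], [508.0, -107.0])]
cutter_red [(0.97, [246.0, 312.0], [626.0, -214.0]), (0.22, [370.0, 188.0], [788.0, -25.0])]
oil []
tape [(0.79, [348.0, 264.0], [770.0, -135.0])]
mallet []
spanner [(0.92, [364.0, 84.0], [764.0, 103.0])]
```

View pics/scene.png

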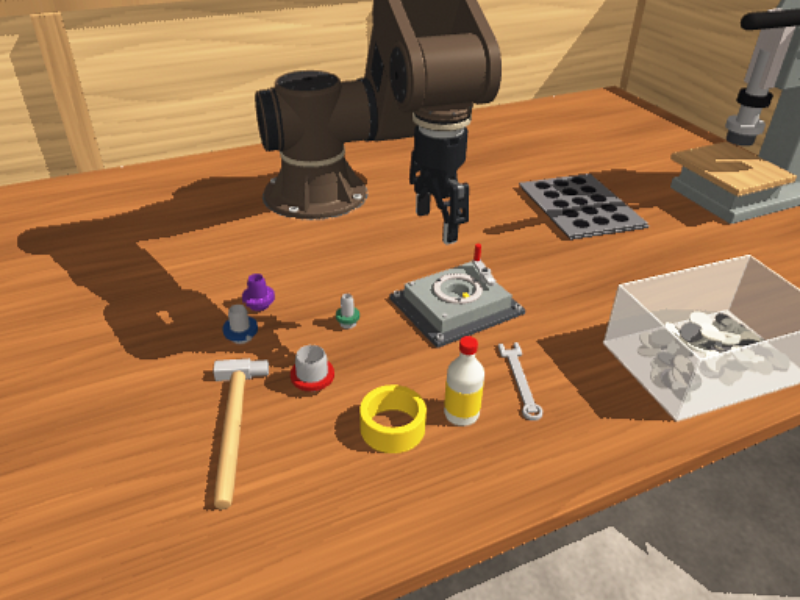

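View pics/wrist.png

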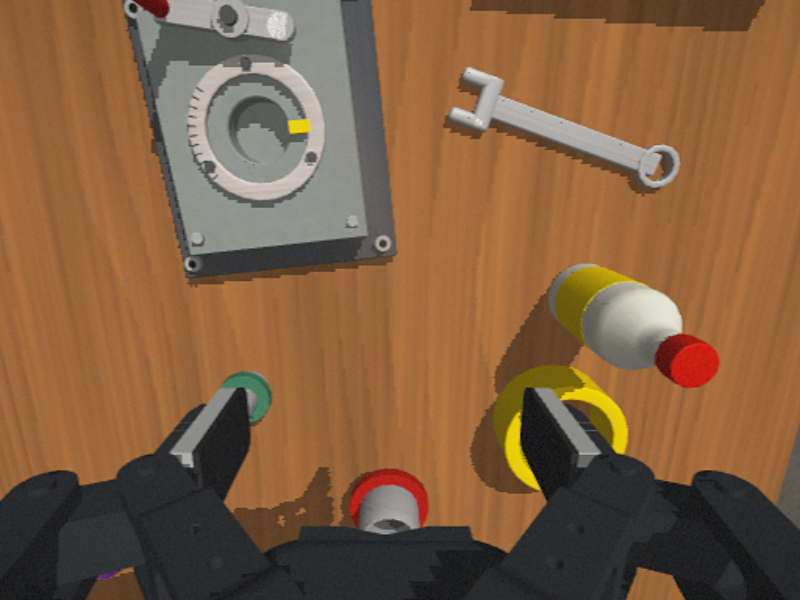

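The blue cutter is at about (464,-298), the purple look-alike at (385,-247), and the holder near (541,100) with the yellow key towards +x. The clamp is open, with its stud towards -x. I'm moving over the blue cutter.

Emit:
play_rows([
  {"travel": [-4.6, -2.3, 1.2], "twist": [0, 0, 0], "gripper": 0.5},
  {"travel": [-4.6, -2.3, 1.2], "twist": [0, 0, 0], "gripper": 0.5},
  {"travel": [-4.6, -2.3, 1.2], "twist": [0, 0, 0], "gripper": 0.5},
  {"travel": [-4.6, -2.3, 1.2], "twist": [0, 0, 0], "gripper": 0.5},
  {"travel": [-4.6, -2.3, 1.2], "twist": [0, 0, 0], "gripper": 0.5},
  {"travel": [-4.6, -2.3, 1.2], "twist": [0, 0, 0], "gripper": 0.5},
  {"travel": [-4.6, -2.3, 1.2], "twist": [0, 0, 0], "gripper": 0.5},
  {"travel": [0, 0, 0], "twist": [0, 0, 0], "gripper": 0.5},
])

```text
clock: 2.95
tcp_pos: [462.5, -324.6, 319.9]
tool_rot: [-2.225, -2.216, 0.0]
ft_force: [0.8, 1.8, -0.1]
opening: 0.753
```

```bash
python3 - <<'E'
from h import *
s=telemetry.state(); print(s["clock"],s["tcp_pos"],s["tool_rot"],s["opening"])
p=eyes.snapshot("wrist"); print(p["position"])
for t,z in [("cutter_grip",48),("cutter_foot",0),("cutter_notch",21)]:
    print(t,[(round(r["conf"],2),np.round(r["point"]).tolist(),np.round(atz(p,r["point"],z)[:2],1).tolist()) for r in spotter.place_of(p,t)[:3]])
hsv=cv2.cvtColor(p["pixels"],cv2.COLOR_BGR2HSV)
m=((hsv[...,0]>100)&(hsv[...,0]<120)&(hsv[...,1]>120)&(hsv[...,2]>40)).astype(np.uint8)
c=max(cv2.findContours(m,0,2)[0],key=cv2.contourArea)
h=cv2.convexHull(c); W=np.array([atz(p,q[0],26)[:2] for q in h]); 
print(cv2.minEnclosingCircle(W.astype(np.float32)))
cv2.imwrite("pics/w2.png",cv2.resize(p["pixels"],(800,600)))
E
```

```text
2.95 [ 462.5459488  -324.60153733  319.87833652] [-2.22515805e+00 -2.21632682e+00  3.72621632e-04] 0.7526688901194979
[ 462.94419864 -253.24897092  288.59852323]
cutter_grip [(0.81, [251.0, 168.0], [467.0, -297.8]), (0.66, [146.0, 99.0], [385.8, -243.4])]
cutter_foot [(0.86, [252.0, 160.0], [467.9, -298.7]), (0.67, [162.0, 101.0], [384.4, -243.2])]
cutter_notch [(0.93, [165.0, 128.0], [391.3, -266.4]), (0.76, [275.0, 155.0], [488.8, -290.7])]
((467.5611267089844, -296.34368896484375), 29.8646183013916)
```

View pics/w2.png

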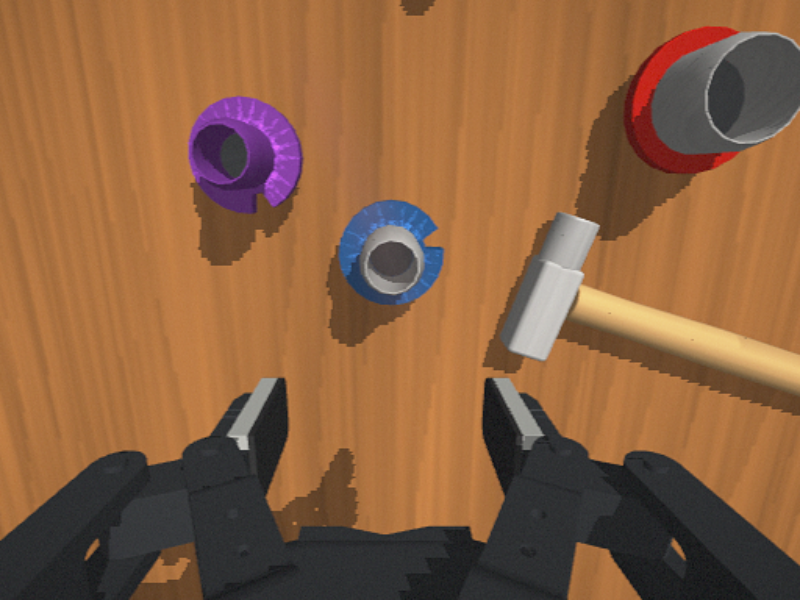

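The blue cutter is at about (467.5,-297), at pixel (392,255), with its notch pointing about +0.29 rad. Purple is clear at (245,155), and so is the mallet head at (550,285). Next: go over it and descend.

Emit:
play_rows([
  {"travel": [2.76, 0.5, 0.5], "twist": [0, 0, 0], "gripper": 0.5},
  {"travel": [0, 0, 2.5], "twist": [0, 0, 0], "gripper": 0.5},
  {"travel": [0, 0, 2.5], "twist": [0, 0, 0], "gripper": 0.5},
  {"travel": [0, 0, 2.5], "twist": [0, 0, 0], "gripper": 0.3},
  {"travel": [0, 0, 2.0], "twist": [0, 0, 0], "gripper": 0.2},
  {"travel": [0, 0, 1.3], "twist": [0, 0, 0], "gripper": 0.2},
  {"travel": [0, 0, 0], "twist": [0, 0, 0], "gripper": 0.2},
  {"travel": [0, 0, 0], "twist": [0, 0, 0], "gripper": 0.2},
])

```text
clock: 4.15
tcp_pos: [469.3, -294.3, 208.4]
tool_rot: [2.22, 2.221, 0.0]
ft_force: [-0.8, -0.3, -0.0]
opening: 0.597
```

```bash
python3 - <<'E'
from h import *
s=telemetry.state(); print(s["clock"],s["tcp_pos"],s["opening"],s["ft_force"],manip.grip_depth)
p=eyes.snapshot("wrist"); cv2.imwrite("pics/w3.png",cv2.resize(p["pixels"],(640,480)))
E
```

```text
4.15 [ 469.30243443 -294.25700986  208.39793646] 0.597077917133317 [-0.80558598 -0.34858118 -0.02141767] 154.70000000000002
```

View pics/w3.png

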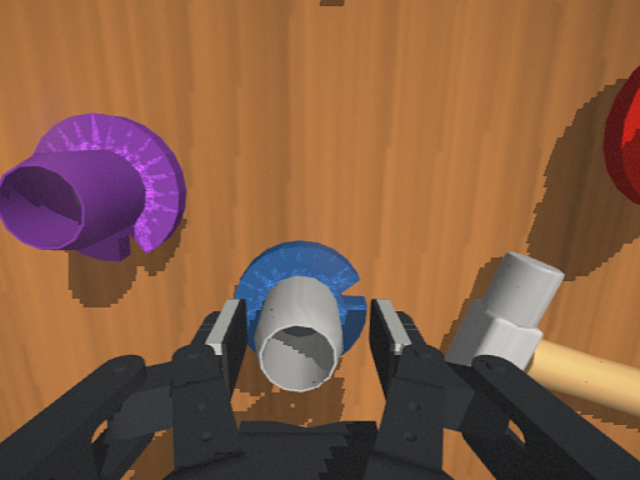

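The blue tube sits between the open jaws, about 2–3 mm off centre. I'll correct that, then grip.

Emit:
play_rows([
  {"travel": [-0.25, -0.2, 0.1], "twist": [0, 0, 0], "gripper": 0.1},
  {"travel": [0, 0, 0], "twist": [0, 0, 0], "gripper": -0.4},
  {"travel": [0, 0, 0], "twist": [0, 0, 0], "gripper": -1},
  {"travel": [0, 0, 0], "twist": [0, 0, 0], "gripper": -1},
  {"travel": [0, 0, 0], "twist": [0, 0, 0], "gripper": -1},
  {"travel": [0, 0, 0], "twist": [0, 0, 0], "gripper": -1},
], force=70)

```text
clock: 4.95
tcp_pos: [466.8, -297.1, 207.3]
tool_rot: [2.221, 2.221, -0.0]
ft_force: [-2.4, -1.1, 6.0]
opening: 0.37
```

Emit:
play_rows([
  {"travel": [0, 0, -2], "twist": [0, 0, 0], "gripper": -1},
  {"travel": [0, 0, -4.5], "twist": [0, 0, 0], "gripper": -1},
  {"travel": [0, 0, -4.8], "twist": [0, 0, 0], "gripper": -1},
  {"travel": [3, 0.8, 0], "twist": [0, 0, 0], "gripper": -1},
  {"travel": [5, 1.3, 0], "twist": [0, 0, 0], "gripper": -1},
  {"travel": [5, 1.3, 0], "twist": [0, 0, 0], "gripper": -1},
  {"travel": [5, 1.3, 0], "twist": [0, 0, 0], "gripper": -1},
  {"travel": [5, 1.3, 0], "twist": [0, 0, 0], "gripper": -1},
  {"travel": [4, 1.0, 0], "twist": [0, 0, 0], "gripper": -1},
  {"travel": [1.7, 0.3, 0], "twist": [0, 0, 0], "gripper": -1},
  {"travel": [0, 0, 0], "twist": [0, 0, 0], "gripper": -1},
  {"travel": [0, 0, 0], "twist": [0, 0, 0], "gripper": -1},
])

```text
clock: 6.45
tcp_pos: [539.8, -10.8, 319.6]
tool_rot: [-2.222, -2.221, 0.0]
ft_force: [0.6, -0.8, -5.1]
opening: 0.375
```

```bash
cat > look.py <<'E'
from h import *
import sys
s=telemetry.state(); print(s["clock"],s["tcp_pos"],s["tool_rot"],s["opening"],s["ft_force"])
p=eyes.snapshot("wrist")
for t,z in [("seat",40),("holder",0),("clamp_stud",80)]:
    print(t,[(round(r["conf"],2),np.round(r["point"]).tolist(),np.round(atz(p,r["point"],z)[:2],1).tolist()) for r in spotter.place_of(p,t)[:3]])
fz=s["tcp_pos"][2]-207.3
for t,z in [("cutter_notch",21),("cutter_foot",0),("cutter_grip",48)]:
    print(t,[(round(r["conf"],2),np.round(r["point"]).tolist(),np.round(atz(p,r["point"],z+fz)[:2],1).tolist()) for r in spotter.place_of(p,t)[:3]])
hsv=cv2.cvtColor(p["pixels"],cv2.COLOR_BGR2HSV)
m=((hsv[...,0]>22)&(hsv[...,0]<33)&(hsv[...,1]>180)&(hsv[...,2]>120)).astype(np.uint8)
for c in cv2.findContours(m,0,2)[0]:
    if cv2.contourArea(c)>25:
        mo=cv2.moments(c);uv=(mo["m10"]/mo["m00"],mo["m01"]/mo["m00"]);print("yellow",uv,cv2.contourArea(c),atz(p,uv,46)[:2])
cv2.imwrite("pics/%s.png"%sys.argv[1],cv2.resize(p["pixels"],(800,600)))
E
python3 look.py w4
```

```text
6.45 [539.83767183 -10.76315183 319.59907602] [-2.22213528e+00 -2.22056678e+00  4.95695009e-04] 0.375199263530526 [ 0.58001086 -0.80934636 -5.08907891]
seat [(0.63, [250.0, 57.0], [542.6, 100.8])]
holder [(0.84, [245.0, 67.0], [539.1, 99.3]), (0.27, [489.0, 197.0], [786.6, -22.2])]
clamp_stud []
cutter_notch [(0.57, [285.0, 228.0], [562.1, -2.7])]
cutter_foot [(0.81, [245.0, 227.0], [539.4, -10.1]), (0.62, [118.0, 370.0], [444.3, -125.2])]
cutter_grip [(0.92, [246.0, 266.0], [540.1, -10.9]), (0.74, [286.0, 231.0], [558.9, 7.1])]
yellow (475.42552596631015, 318.66925281330816) 2384.5 [ 763.00044923 -132.53690427]
yellow (501.9106644332774, 186.8715801228364) 298.5 [ 7.56416021e+02 -4.50067262e-01]
yellow (283.4205267938238, 53.72842870118074) 183.5 [567.86953001 102.16184612]
```

View pics/w4.png

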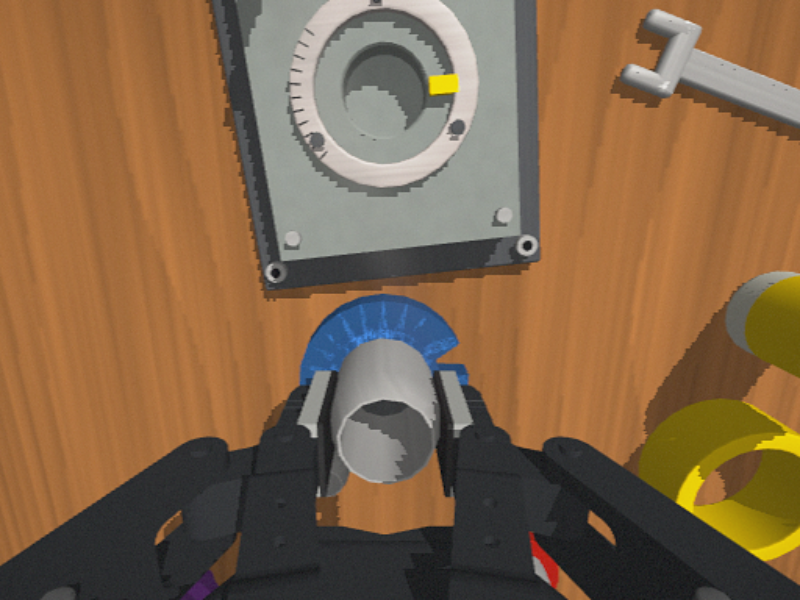

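```bash
cat > ring.py <<'E'
from h import *
from scipy.optimize import least_squares
p=eyes.snapshot("wrist"); I=p["pixels"].astype(int)
m=((I.min(2)>165)&(I[...,2]-I[...,0]>4)).astype(np.uint8)
m=cv2.morphologyEx(m,cv2.MORPH_CLOSE,np.ones((5,5),np.uint8))
cs,h=cv2.findContours(m,cv2.RETR_CCOMP,cv2.CHAIN_APPROX_NONE)
i=max(range(len(cs)),key=lambda k:cv2.contourArea(cs[k]) if h[0][k][3]<0 else 0)
def fit(c):
    q=c[:,0]; q=q[q[:,1]>3]; W=np.array([atz(p,x,46)[:2] for x in q])
    r=least_squares(lambda v:np.hypot(*(W-v[:2]).T)-v[2],[541,100,40],loss="soft_l1"); return np.round(r.x,1),len(q)
print("outer",fit(cs[i]))
k=h[0][i][2]
while k>=0:
    if cv2.contourArea(cs[k])>300: print("inner",fit(cs[k]))
    k=h[0][k][0]
E
python3 ring.py
```

```text
outer (array([539.9, 100.3,  44.5]), 315)
inner (array([539.7, 100.3,  34.6]), 279)
```

The ring centre is at about (540,100.4), the key at +0.06 rad and the notch at about +0.31 rad. I'll move over the bore, turn about 14° clockwise and take a check reading.

Emit:
play_rows([
  {"travel": [3, 0, 0], "twist": [0, 0, 0], "gripper": -1},
  {"travel": [4, 0, 0], "twist": [0, 0, 0], "gripper": -1},
  {"travel": [4.1, 0, 0], "twist": [0, 0, 0], "gripper": -1},
  {"travel": [0, 0, 1], "twist": [0, 0, 5], "gripper": -1},
  {"travel": [0, 0, 2], "twist": [0, 0, 5], "gripper": -1},
  {"travel": [0, 0, 1], "twist": [0, 0, 0], "gripper": -1},
  {"travel": [0, 0, 0], "twist": [0, 0, 0], "gripper": -1},
  {"travel": [0, 0, 0], "twist": [0, 0, 0], "gripper": -1},
])

```text
clock: 7.85
tcp_pos: [540.2, 101.0, 280.2]
tool_rot: [2.405, 2.02, 0.001]
ft_force: [0.6, 0.7, -4.5]
opening: 0.374
```

```bash
python3 look.py w5; python3 - <<'E'
from h import *
s=telemetry.state();f=s["tcp_pos"]; z=f[2]-207.3
p=eyes.snapshot("side"); q=eyes.snapshot("scene")
for c in (p,q):
  for t,zz in [("cutter_grip",48+z),("cutter_foot",z),("seat",40),("clamp_stud",80)]:
    print(t,[(round(r["conf"],2),np.round(r["point"]).tolist(),np.round(atz(c,r["point"],zz)[:2],1).tolist()) for r in spotter.place_of(c,t)[:3]])
u,v=map(int,proj(q,[540,100,60])); a=q["pixels"][v-75:v+75,u-100:u+100]
u,v=map(int,proj(p,[540,100,60])); b=p["pixels"][v-75:v+75,u-100:u+100]
cv2.imwrite("pics/c5.png",cv2.resize(np.hstack([a,b]),(800,300),interpolation=2))
E
```

```text
7.85 [540.2198313  100.97159228 280.23166297] [2.40544335e+00 2.01995746e+00 1.08758857e-03] 0.37448515624658296 [ 0.63087896  0.73226311 -4.45093694]
seat [(0.61, [248.0, 226.0], [540.1, 88.9]), (0.22, [243.0, 196.0], [540.6, 113.1])]
holder [(0.8, [247.0, 198.0], [541.7, 99.8])]
clamp_stud [(0.66, [137.0, 139.0], [490.0, 167.4])]
cutter_notch [(0.82, [287.0, 232.0], [564.4, 103.0]), (0.63, [506.0, 151.0], [683.6, 128.2])]
cutter_foot [(0.8, [246.0, 225.0], [541.0, 103.0])]
cutter_grip [(0.56, [245.0, 265.0], [540.2, 101.0])]
yellow (287.4724061810154, 202.81456953642385) 75.5 [571.49652206 104.11756346]
cutter_grip [(0.79, [255.0, 281.0], [324.4, -310.0]), (0.6, [215.0, 173.0], [556.2, 114.1])]
cutter_foot [(0.84, [215.0, 193.0], [531.7, 86.9]), (0.82, [255.0, 293.0], [333.7, -297.7]), (0.24, [189.0, 186.0], [500.9, 171.7])]
seat [(0.88, [214.0, 200.0], [537.1, 100.2])]
clamp_stud [(0.7, [189.0, 185.0], [499.8, 169.2])]
cutter_grip [(0.8, [164.0, 180.0], [478.7, -258.6]), (0.58, [298.0, 164.0], [552.5, 103.1])]
cutter_foot [(0.88, [164.0, 196.0], [481.2, -265.8]), (0.6, [296.0, 176.0], [540.7, 106.4])]
seat [(0.7, [290.0, 186.0], [540.7, 91.5])]
clamp_stud [(0.47, [305.0, 158.0], [474.3, 174.7])]
```

View pics/c5.png

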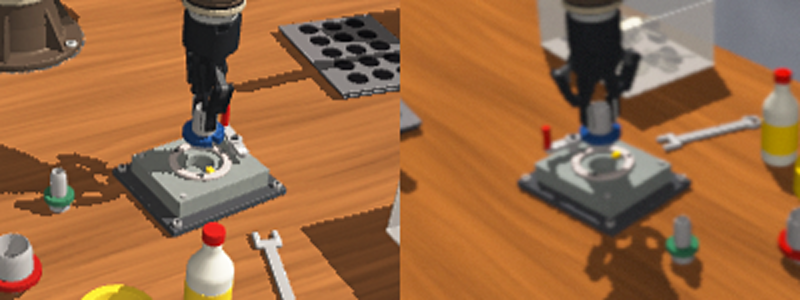

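The cutter is held over the bore, with its foot about 33 mm above the face and aligned within a few mm. Lowering gently into the mouth.

Emit:
play_rows([
  {"travel": [0, 0, 1.5], "twist": [0, 0, 0], "gripper": -1},
  {"travel": [0, 0, 1.2], "twist": [0, 0, 0], "gripper": -1},
  {"travel": [0, 0, 0.4], "twist": [0, 0, 0], "gripper": -1},
  {"travel": [0, 0, 0.2], "twist": [0, 0, 0], "gripper": -1},
  {"travel": [0, 0, 0.2], "twist": [0, 0, 0], "gripper": -1},
  {"travel": [0, 0, 0], "twist": [0, 0, 0], "gripper": -1},
])

```text
clock: 9.45
tcp_pos: [540.0, 101.0, 244.8]
tool_rot: [2.406, 2.019, 0.0]
ft_force: [-0.2, -1.2, -5.4]
opening: 0.37
```

Emit:
play_rows([
  {"travel": [0, 0, 0.15], "twist": [0, 0, 0], "gripper": -1},
  {"travel": [0, 0, 0.15], "twist": [0, 0, 0], "gripper": -1},
  {"travel": [0, 0, 0.15], "twist": [0, 0, 0], "gripper": -1},
  {"travel": [0, 0, 0.15], "twist": [0, 0, 0], "gripper": -1},
  {"travel": [0, 0, 0], "twist": [0, 0, 0], "gripper": -1},
])

```text
clock: 10.07
tcp_pos: [540.1, 101.0, 238.6]
tool_rot: [2.407, 2.019, 0.0]
ft_force: [1.1, -2.7, -3.2]
opening: 0.372
```

Emit:
play_rows([
  {"travel": [0, 0, 0.08], "twist": [0, 0, 0], "gripper": -1},
  {"travel": [0, 0, 0.06], "twist": [0, 0, 0], "gripper": -1},
  {"travel": [0, 0, 0], "twist": [0, 0, 0], "gripper": -1},
])

```text
clock: 10.45
tcp_pos: [540.1, 101.1, 237.4]
tool_rot: [2.406, 2.019, 0.0]
ft_force: [0.8, -5.1, 0.1]
opening: 0.374
```

Emit:
play_rows([
  {"travel": [-0.05, 0, 0.04], "twist": [0, 0, 0], "gripper": -1},
  {"travel": [0, 0, 0.02], "twist": [0, 0, 0], "gripper": -1},
  {"travel": [0, 0, 0], "twist": [0, 0, 0], "gripper": -1},
])

```text
clock: 10.82
tcp_pos: [540.0, 100.8, 237.1]
tool_rot: [2.406, 2.019, 0.001]
ft_force: [-1.4, -1.8, 5.2]
opening: 0.375
```

It's riding on the key at about 10 N. Turning clockwise to feel for it.

Emit:
play_rows([
  {"travel": [0, 0, 0], "twist": [0, 0, 1], "gripper": -1},
  {"travel": [0, 0, 0], "twist": [0, 0, 1], "gripper": -1},
  {"travel": [0, 0, 0], "twist": [0, 0, 1], "gripper": -1},
  {"travel": [0, 0, 0], "twist": [0, 0, 0], "gripper": -1},
])

```text
clock: 11.32
tcp_pos: [539.9, 100.6, 236.5]
tool_rot: [-2.459, -1.955, 0.0]
ft_force: [-0.6, -2.1, 0.5]
opening: 0.374
```

Emit:
play_rows([
  {"travel": [0, 0, 0.05], "twist": [0, 0, 0], "gripper": -1},
  {"travel": [0, 0, 0.05], "twist": [0, 0, 0], "gripper": -1},
  {"travel": [0, 0, 0], "twist": [0, 0, 0], "gripper": -1},
])

```text
clock: 11.7
tcp_pos: [539.8, 100.5, 235.3]
tool_rot: [-2.458, -1.955, 0.001]
ft_force: [-0.2, -4.3, -4.8]
opening: 0.373
```

The notch has dropped over the key: z is below the riding height and there is no vertical force. Lowering slowly to the face (expected TCP z about 231.3).

Emit:
play_rows([
  {"travel": [-0.02, 0, 0.1], "twist": [0, 0, 0], "gripper": -1},
  {"travel": [0, 0, 0.1], "twist": [0, 0, 0], "gripper": -1},
  {"travel": [0, 0, 0.06], "twist": [0, 0, 0], "gripper": -1},
  {"travel": [0, 0, 0], "twist": [0, 0, 0], "gripper": -1},
])

```text
clock: 12.2
tcp_pos: [539.8, 100.4, 233.0]
tool_rot: [-2.459, -1.956, 0.0]
ft_force: [-1.9, -3.4, -2.6]
opening: 0.37
```

Emit:
play_rows([
  {"travel": [0, 0, 0.08], "twist": [0, 0, 0], "gripper": -1},
  {"travel": [0, 0, 0.06], "twist": [0, 0, 0], "gripper": -1},
  {"travel": [0, 0, 0], "twist": [0, 0, 0], "gripper": -1},
])

```text
clock: 12.58
tcp_pos: [539.8, 100.4, 231.7]
tool_rot: [2.459, 1.956, -0.0]
ft_force: [-2.0, -4.3, -0.1]
opening: 0.369
```

Emit:
play_rows([
  {"travel": [0, 0, 0.05], "twist": [0, 0, 0], "gripper": -1},
  {"travel": [0, 0, 0.03], "twist": [0, 0, 0], "gripper": -1},
  {"travel": [0, 0, 0], "twist": [0, 0, 0], "gripper": -1},
])

```text
clock: 12.95
tcp_pos: [539.8, 100.4, 231.5]
tool_rot: [2.458, 1.956, 0.0]
ft_force: [-4.7, -5.1, 7.7]
opening: 0.376
```

Solid stop at 231.5, with a 12 N rise in force, so the flange is home. Release, rise and look.

Emit:
play_rows([
  {"travel": [0, 0, -0.05], "twist": [0, 0, 0], "gripper": -1},
  {"travel": [0, 0, 0], "twist": [0, 0, 0], "gripper": 0.2},
  {"travel": [0, 0, 0], "twist": [0, 0, 0], "gripper": 0.2},
  {"travel": [0, 0, 0], "twist": [0, 0, 0], "gripper": 0.2},
  {"travel": [0, 0, -1], "twist": [0, 0, 0], "gripper": 0.2},
  {"travel": [0, 0, -3], "twist": [0, 0, 0], "gripper": 0.2},
  {"travel": [0, 0, -5], "twist": [0, 0, 0], "gripper": 0.2},
  {"travel": [-3, 0, -5], "twist": [0, 0, 0], "gripper": 0.2},
  {"travel": [-3, 0, 0], "twist": [0, 0, 0], "gripper": 0.2},
  {"travel": [0, 0, 0], "twist": [0, 0, 0], "gripper": -0.3},
  {"travel": [0, 0, 0], "twist": [0, 0, 0], "gripper": -0.3},
])

```text
clock: 14.32
tcp_pos: [526.4, 42.3, 371.6]
tool_rot: [-2.459, -1.955, -0.0]
ft_force: [0.4, 0.2, -0.8]
opening: 0.349
```

```bash
python3 look.py w6; python3 - <<'E'
from h import *
for n in ("side","scene"):
  c=eyes.snapshot(n)
  for t,zz in [("cutter_grip",72),("clamp_stud",80),("clamp_stud",94)]:
    print(n,t,[(round(r["conf"],2),np.round(r["point"]).tolist(),np.round(atz(c,r["point"],zz)[:2],1).tolist()) for r in spotter.place_of(c,t)[:3]])
E
```

```text
14.325 [526.41149441  42.25240766 371.56548627] [-2.45894781e+00 -1.95525250e+00 -3.32907819e-04] 0.3490952953476238 [ 0.43543968  0.18555734 -0.77743841]
seat []
holder []
clamp_stud [(0.93, [167.0, 52.0], [491.1, 170.5])]
cutter_notch [(0.55, [270.0, 118.0], [553.7, 106.4])]
cutter_foot [(0.71, [249.0, 122.0], [543.0, 106.0])]
cutter_grip [(0.64, [243.0, 127.0], [540.2, 105.9])]
yellow (479.5422778538366, 289.4439663602582) 2556.5 [ 759.1378054  -138.16737246]
yellow (493.14881334188584, 171.98439170408378) 779.5 [773.54464444  -1.50760383]
yellow (273.8464223385689, 115.49563699825478) 95.5 [567.97292656 102.41389747]
side cutter_grip [(0.79, [255.0, 281.0], [361.1, -269.4]), (0.61, [215.0, 189.0], [546.8, 104.3])]
side clamp_stud [(0.46, [189.0, 184.0], [503.6, 174.4])]
side clamp_stud [(0.46, [189.0, 184.0], [490.1, 154.0])]
scene cutter_grip [(0.63, [163.0, 184.0], [425.6, -253.1]), (0.56, [290.0, 180.0], [551.3, 84.1])]
scene clamp_stud [(0.63, [308.0, 159.0], [483.0, 179.1]), (0.57, [200.0, 244.0], [705.9, -239.0])]
scene clamp_stud [(0.63, [308.0, 159.0], [501.6, 166.9]), (0.57, [200.0, 244.0], [720.1, -242.7])]
```

View pics/w6.png

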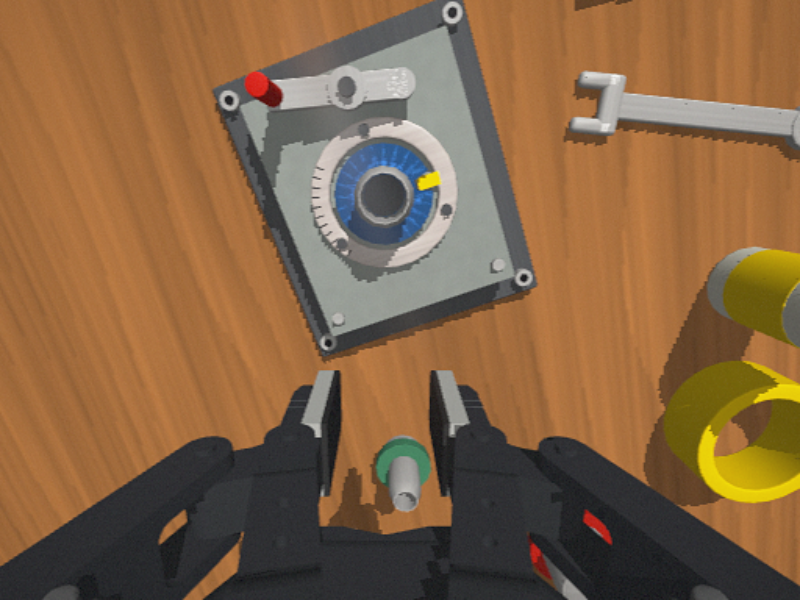

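The flange sits inside the ring with the key filling the notch at (428,181). The clamp's red stud is at (262,88) and its pivot at (347,87). Next, the geometry of the swing.

```bash
python3 - <<'E'
from h import *
s=telemetry.state(); print(s["qpos"])
p=eyes.snapshot("wrist")
B=np.array([540,100.4])
P=atz(p,np.array([347,87])*.64,64)[:2]; print("pivot img",P,np.linalg.norm(P-B))
d=P-B; phi=np.arctan2(-d[0],d[1]); print("phi",phi)
top=atz(p,np.array([257,85])*.64,94)[:2]; base=atz(p,np.array([270,97])*.64,62)[:2]; print("stud top/base",top,base)
# holder edges: corner bolts (z~10) give orientation
c=[atz(p,np.array(q)*.64,10)[:2] for q in [(228,100),(452,12),(523,278),(328,343)]]
print(np.round(c,1)); e=(c[0]-c[3]+c[1]-c[2]); phi2=np.arctan2(-e[0],e[1]); e=(c[1]-c[0]+c[2]-c[3]); print("phi bolts",phi2,np.arctan2(e[1],e[0]),"centre",np.mean(c,0))
for f in (phi,phi2):
    u=np.array([-np.sin(f),np.cos(f)]); Pv=B+62*u
    st=(top+base)/2-Pv; a=np.arctan2(-st[0],st[1]); print("pivot",Pv,"stud",Pv+st,"r",np.linalg.norm(st),"angle",a,"clamp",a-f,"final",B+104*u)
print("tool y dir",R.from_rotvec(s["tool_rot"]).as_matrix()[:,1], R.from_rotvec(s["tool_rot"]).as_matrix()[:,0])
E
```

```text
[-4.55881669e-02  3.93598142e-01  1.83514878e+00 -1.47279173e-05
  9.12789911e-01  1.81358834e-01]
pivot img [533.03518828 160.80130786] 60.801534471131276
phi 0.11480193895025681
stud top/base [491.61995014 166.12031865] [490.17682147 165.82044751]
[[452.9 180.4]
 [605.9 197.3]
 [625.2  18. ]
 [473.1   1. ]]
phi bolts 0.10958458577962497 0.11029002234264074 centre [539.27255567  99.19546451]
pivot [532.89790413 161.99188448] stud [490.8983858  165.97038308] r 42.187533596420735 angle 1.4763509047429182 clamp 1.3615489657926614 final [528.08680693 203.71541913]
pivot [533.21934595 162.02810017] stud [490.8983858  165.97038308] r 42.50417935098388 angle 1.4779123490359753 clamp 1.3683277632563504 final [528.62599966 203.77616803]
tool y dir [ 9.74359896e-01 -2.24995087e-01  5.70035648e-05] [ 2.24995088e-01  9.74359898e-01 -1.39477533e-06]
```

Pivot (533,162), stud (491,166), clamp angle about 1.37 rad. I'll turn the tool 97.7° anticlockwise so that the jaws lie along the stud's tangent.

Emit:
play_rows([
  {"travel": [0, 0, 0], "twist": [0, 0, -9.8], "gripper": -0.4},
  {"travel": [0, 0, 0], "twist": [0, 0, -9.8], "gripper": -0.4},
  {"travel": [0, 0, 0], "twist": [0, 0, -9.8], "gripper": -0.4},
  {"travel": [0, 0, 0], "twist": [0, 0, -9.8], "gripper": -0.4},
  {"travel": [0, 0, 0], "twist": [0, 0, -9.8], "gripper": -0.4},
  {"travel": [0, 0, 0], "twist": [0, 0, -9.8], "gripper": -0.4},
  {"travel": [0, 0, 0], "twist": [0, 0, -9.8], "gripper": -0.4},
  {"travel": [0, 0, 0], "twist": [0, 0, -9.8], "gripper": -0.4},
  {"travel": [0, 0, 0], "twist": [0, 0, -9.8], "gripper": -0.4},
  {"travel": [0, 0, 0], "twist": [0, 0, -9.5], "gripper": -0.4},
])

```text
clock: 16.38
tcp_pos: [526.3, 42.0, 371.4]
tool_rot: [0.137, 3.139, 0.0]
ft_force: [0.5, -0.8, 0.2]
opening: 0.303
```

Emit:
play_rows([
  {"travel": [1.1, 3, 1], "twist": [0, 0, 0], "gripper": -0.4},
  {"travel": [1.4, 4, 2], "twist": [0, 0, 0], "gripper": -0.4},
  {"travel": [1.2, 3, 2], "twist": [0, 0, 0], "gripper": -0.4},
  {"travel": [0.97, 2, 1], "twist": [0, 0, 0], "gripper": -0.4},
  {"travel": [0, 0, 0], "twist": [0, 0, 0], "gripper": -0.4},
  {"travel": [0, 0, 0], "twist": [0, 0, 0], "gripper": -0.4},
])

```text
clock: 17.12
tcp_pos: [491.3, 165.4, 311.8]
tool_rot: [0.145, 3.138, 0.0]
ft_force: [-0.3, 0.0, 0.2]
opening: 0.301
```

```bash
python3 look.py w7
```

```text
17.125 [491.29612331 165.40569168 311.75679158] [1.45108172e-01 3.13753201e+00 4.01527011e-05] 0.3011819079744148 [-0.26260451  0.01458407  0.21856143]
seat []
holder []
clamp_stud [(0.84, [249.0, 215.0], [491.7, 167.1])]
cutter_notch [(0.69, [182.0, 284.0], [515.1, 124.6])]
cutter_foot [(0.69, [187.0, 249.0], [502.6, 124.9])]
cutter_grip [(0.76, [169.0, 275.0], [493.2, 127.0])]
```

View pics/w7.png

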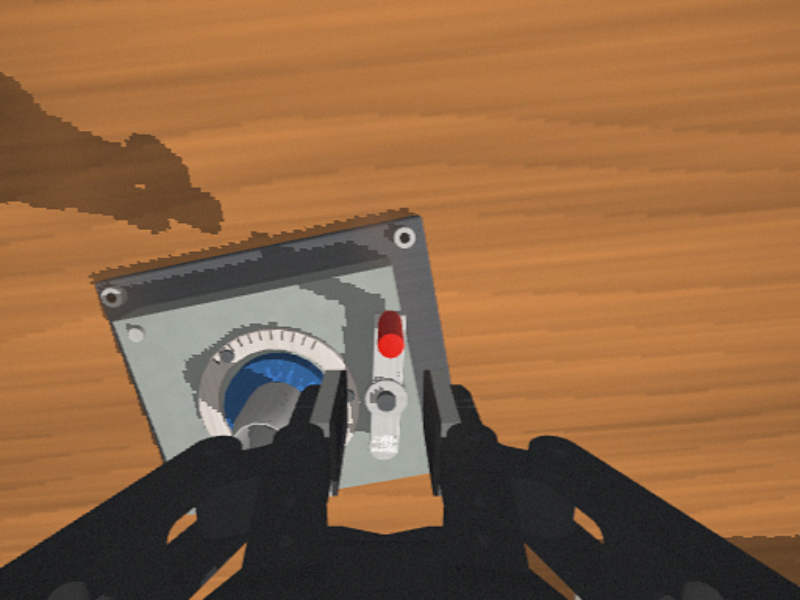

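The stud at (390,340) is in line between the jaws. Descending around it.

Emit:
play_rows([
  {"travel": [0, 0.1, 2.2], "twist": [0, 0, 0], "gripper": -0.4},
  {"travel": [0, 0, 2.0], "twist": [0, 0, 0], "gripper": -0.4},
  {"travel": [0, 0, 1.5], "twist": [0, 0, 0], "gripper": -0.4},
  {"travel": [0, 0, 1.0], "twist": [0, 0, 0], "gripper": -0.4},
  {"travel": [0, 0, 0.5], "twist": [0, 0, 0], "gripper": -0.4},
  {"travel": [0, 0, 0], "twist": [0, 0, 0], "gripper": -0.4},
])

```text
clock: 18.23
tcp_pos: [491.1, 166.8, 239.4]
tool_rot: [-0.145, -3.138, 0.0]
ft_force: [0.1, -0.1, 0.1]
opening: 0.296
```

Emit:
play_rows([
  {"travel": [-0.02, 0.44, 0], "twist": [0, 0, 6], "gripper": -0.4},
  {"travel": [-0.02, 0.44, 0], "twist": [0, 0, 6], "gripper": -0.4},
  {"travel": [-0.02, 0.44, 0], "twist": [0, 0, 6], "gripper": -0.4},
  {"travel": [-0.02, 0.44, 0], "twist": [0, 0, 6], "gripper": -0.4},
  {"travel": [-0.02, 0.44, 0], "twist": [0, 0, 6], "gripper": -0.4},
  {"travel": [-0.02, 0.44, 0], "twist": [0, 0, 6], "gripper": -0.4},
  {"travel": [-0.02, 0.44, 0], "twist": [0, 0, 6], "gripper": -0.4},
  {"travel": [-0.02, 0.44, 0], "twist": [0, 0, 6], "gripper": -0.4},
  {"travel": [-0.02, 0.44, 0], "twist": [0, 0, 6], "gripper": -0.4},
  {"travel": [-0.02, 0.44, 0], "twist": [0, 0, 6], "gripper": -0.4},
  {"travel": [-0.02, 0.44, 0], "twist": [0, 0, 6], "gripper": -0.4},
  {"travel": [-0.02, 0.44, 0], "twist": [0, 0, 6], "gripper": -0.4},
])

```text
clock: 19.73
tcp_pos: [523.5, 204.1, 239.9]
tool_rot: [1.966, 2.45, 0.0]
ft_force: [-1.4, -1.8, 0.5]
opening: 0.301
```

Emit:
play_rows([
  {"travel": [0, 0.3, 0], "twist": [0, 0, 3], "gripper": -0.4},
  {"travel": [0, 0.2, 0], "twist": [0, 0, 3], "gripper": -0.4},
  {"travel": [0, 0.2, 0], "twist": [0, 0, 0], "gripper": -0.4},
  {"travel": [0, 0, 0], "twist": [0, 0, 0], "gripper": -0.4},
])

```text
clock: 20.23
tcp_pos: [530.4, 205.5, 239.7]
tool_rot: [2.086, 2.348, 0.001]
ft_force: [0.9, 0.1, 0.3]
opening: 0.303
```

Emit:
play_rows([
  {"travel": [0, 0.2, 0], "twist": [0, 0, 0], "gripper": -0.4},
  {"travel": [0, 0.1, 0], "twist": [0, 0, 0], "gripper": -0.4},
  {"travel": [0, 0, 0], "twist": [0, 0, 0], "gripper": -0.4},
])

```text
clock: 20.6
tcp_pos: [533.4, 205.7, 239.4]
tool_rot: [2.087, 2.347, 0.0]
ft_force: [-0.3, -0.6, -0.0]
opening: 0.303
```

Emit:
play_rows([
  {"travel": [0, 0.15, 0], "twist": [0, 0, 0], "gripper": -0.4},
  {"travel": [0, 0.1, 0], "twist": [0, 0, 0], "gripper": -0.4},
  {"travel": [0, 0, 0], "twist": [0, 0, 0], "gripper": -0.4},
])

```text
clock: 20.98
tcp_pos: [535.2, 206.0, 239.3]
tool_rot: [-2.087, -2.346, 0.003]
ft_force: [-6.3, -0.2, 4.1]
opening: 0.304
```

A stop at the expected place, with -6 N on the tool. One small confirming push, then back off, rise and look.

Emit:
play_rows([
  {"travel": [0, 0.05, 0], "twist": [0, 0, 0], "gripper": -0.4},
  {"travel": [0, 0, 0], "twist": [0, 0, 0], "gripper": -0.4},
])

```text
clock: 21.22
tcp_pos: [535.4, 206.1, 239.3]
tool_rot: [-2.086, -2.346, 0.004]
ft_force: [-9.5, 0.7, 4.5]
opening: 0.294
```

Emit:
play_rows([
  {"travel": [0, -0.3, 0], "twist": [0, 0, 0], "gripper": -0.4},
  {"travel": [0, -0.3, 0], "twist": [0, 0, 0], "gripper": -0.4},
  {"travel": [0, 0, -0.5], "twist": [0, 0, 0], "gripper": -0.4},
  {"travel": [0, 0, -2], "twist": [0, 0, 0], "gripper": -0.4},
  {"travel": [0, 0, -5], "twist": [0, 0, 0], "gripper": -0.4},
  {"travel": [-3, 0, -5], "twist": [0, 0, 0], "gripper": -0.4},
  {"travel": [-6, 0, 0], "twist": [0, 0, 0], "gripper": -0.4},
  {"travel": [-5, 0, 0], "twist": [0, 0, 0], "gripper": -0.4},
  {"travel": [0, 0, 0], "twist": [0, 0, 0], "gripper": -0.4},
  {"travel": [0, 0, 0], "twist": [0, 0, 0], "gripper": -0.4},
])

```text
clock: 22.48
tcp_pos: [546.7, 66.5, 364.6]
tool_rot: [2.089, 2.347, 0.0]
ft_force: [-0.6, -0.1, 0.9]
opening: 0.3
```

```bash
python3 look.py w8
```

```text
22.475 [546.65516543  66.48092294 364.61062414] [2.08851816e+00 2.34665274e+00 4.89787877e-04] 0.30000537249151854 [-0.64464234 -0.08540017  0.88627733]
seat [(0.68, [269.0, 157.0], [566.2, 97.0])]
holder []
clamp_stud [(0.77, [240.0, 20.0], [525.9, 203.0])]
cutter_notch [(0.69, [271.0, 152.0], [553.8, 118.6])]
cutter_foot [(0.89, [242.0, 147.0], [538.8, 117.1])]
cutter_grip [(0.64, [242.0, 157.0], [539.1, 118.5]), (0.26, [438.0, 168.0], [624.9, 123.4])]
yellow (448.66117517847334, 270.32418085301117) 910.5 [778.21946728  -2.08890578]
yellow (271.96415770609315, 152.33512544802866) 93.0 [568.00270316 102.74758987]
```

View pics/w8.png

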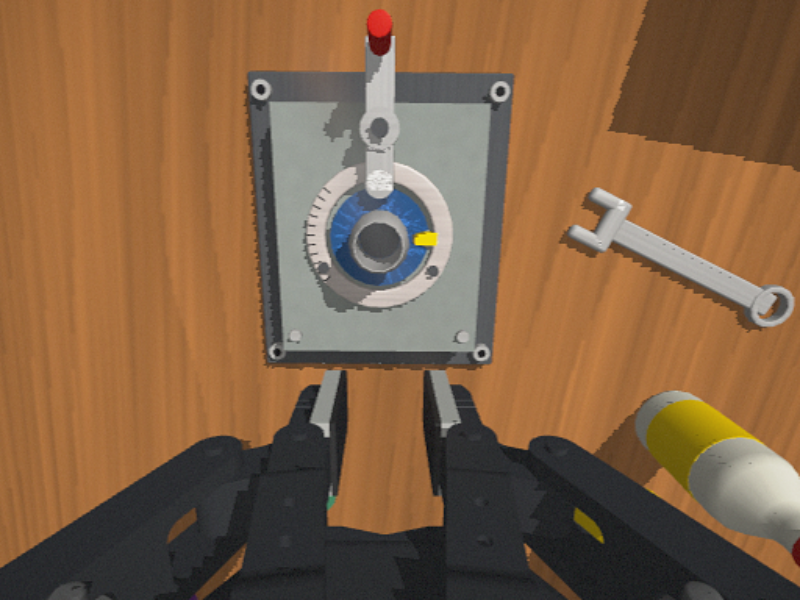

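The clamp lies straight in line with the bore axis: stud (379,25), pivot (379,128), nose (379,182) over the flange. The key is in the notch at (426,239), and the robot is clear.

```bash
python3 -c "
from h import *
print(order.finish_job())"
```

```text
the job is handed in; nothing more can be done
None
```

The blue-flanged cutter is seated in the holder, edge up, and the clamp is swung to its stop with its nose over the flange. I handed the job in at about 22.5 s of the 72 s allowed, with the robot clear of everything.

- **Fit:** I let the cutter down until it rode on the key at about 10 N, then turned it about 3° clockwise until the notch dropped over. I lowered it to a firm stop at TCP height 231.5 mm, against about 231.3 mm calculated for fully home. In the readings taken after each move, the push on the holder never exceeded about 12 N.
- **Clamp:** I pushed the red stud round its arc to a hard stop at about 9 N. It stopped within about 0.5 mm of where I calculated.
- **Last picture:** The key fills the notch, and the stud, pivot, nose and bore are in line.
- **Disagreements:** With the tool holder's bore covered, the network placed `seat` and the cutter points 17–26 mm off. I set those aside and went by the ring fit and the contact heights.
- **Not checked at the end:** The last picture shows the oil bottle and spanner upright and in place. The other bystanders were mostly out of view, but I did not touch any of them.

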